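Crack the stuck inner lid of a desiccator drawer and hold it ajar

TASK

Samples have cooled in the bench desiccator and its clear inner lid is stuck on the seal. Pull the drying drawer out to its stop, then lift the inner lid by its bow handle until the sticky seal lets go, and hold it only slightly open, the front edge about 30 mm above where it lay, so that air seeps in without blowing the samples about: when the seal gives way, do not let the edge jump up to twice that. Finish while still holding the lid there (do not put it down or let go), the drawer still fully out and the things on and around the desiccator left where they are.

Things in the scene. Friction and masses are not known exactly. Their poses are not given: they have to be found in the camera images.
- desiccator: white painted steel box on the bench, fixed; 170 mm deep (x), 210 mm wide (y), roof 137 mm above the bench. Origin: centre of its footprint, on the bench. x axis points to its back, y to its left seen from the front, z up; the drawer in its front slides out along its -x. Place and yaw vary.
- drawer (a joint): how far the drying drawer is out, m: 0 shut, 0.130 at its stop; starts 0 to 0.006. Friction about 4 N. Its front panel (17 mm thick, top edge 132 mm above the bench) covers the box's whole front; the tub with the clear lid lies behind it.
- drawer_handle (a point): middle of the round bar (10 mm thick, 60 mm clear length along the desiccator's y) of the steel handle on the drawer's front, 101 mm above the bench, 40 mm in front of the panel; 142 mm ahead of the desiccator's origin when shut, moving with the drawer.
- inner_lid (a joint): angle of the clear inner lid, rad: 0 closed, grows as its front edge rises (0.25 = 30 mm up). Hinged along y at the rear of the drawer's tub. A rubber lip holds it shut: 10 to 20 N upward at the handle starts it, the pull falls off over the first 0.1 rad, then only its weight (about 3 N at the handle) is left; let go, it sinks back onto the lip, to 0.1 rad or less.
- lid_handle: steel bow handle on the inner lid. Origin: middle of its round bar, 10 mm thick, 46 mm clear length along y, 117 mm above the bench when closed, 32 mm above the lid, 54 mm behind the panel's back face. Under the box's roof while the drawer is in (25 mm ahead of the desiccator's origin when shut); free from above when the drawer is out. Turns with the lid; axes as the desiccator's when closed.
- lid_hinge (a point): point on the lid's hinge axis, midway along it; 79 mm behind and 34 mm below the lid handle's bar when closed; moves with the drawer.
- lid_edge (a point): middle of the lid's front edge, 123 mm from the hinge axis, 82 mm above the bench when closed.
- bench_timer: white bench timer 62x66x17 mm lying on the rear right of the desiccator's roof; not to be disturbed
- slip_box: little box of cover slips, 30x30x16 mm, lying on the rear left of the desiccator's roof; not to be disturbed
- lugol_bottle: amber bottle, 60 mm across, 98 mm tall, standing to the left of the desiccator; not to be disturbed
- oil_bottle: small dropper bottle, 29 mm across, 78 mm tall, standing behind the microscope; not to be disturbed
- forceps: thumb forceps, 122 mm long, lying to the left of the microscope; not to be disturbed

How it is judged (in metres and radians):
On the way, in this order (a step that is already met when the one before it is completed fails the run):
1. the drawer is out at its stop, the inner lid still sealed (value of joint drawer above 0.123 m and value of joint inner_lid below 0.04 rad), for 0.2 s.
2. the seal is broken: the lid has come up past the gripping lip, lifted by the fingers at its handle (value of joint drawer above 0.123 m and value of joint inner_lid above 0.115 rad and contact force between the fingers and lid_handle above 0.5 N), for 0.1 s.
At the end, for the whole second after the job is handed in: The drawer is within 7 mm of its stop, the inner lid stands still between 0.14 and 0.36 rad open (front edge about 17 to 43 mm up), held by the fingers at its bow handle (more than 0.8 N) (value of joint drawer above 0.123 m and value of joint inner_lid between 0.14 and 0.36 rad and velocity of joint inner_lid between -0.05 and 0.05 rad/s and contact force between the fingers and lid_handle above 0.8 N); the arm keeps its last pose, push and grip.
It fails at once if the inner lid flies up past 0.5 rad (front edge about 60 mm up) (value of joint inner_lid above 0.5 rad).
It fails at once if a bystander is pushed more than 25 mm or knocked over (distance of any of bench_timer, slip_box, lugol_bottle, oil_bottle, forceps from where it was at the start of the episode above 0.025 m or angle between any of lugol_bottle, oil_bottle's own z axis and vertical above 0.5 rad).
It also fails if it takes over 42 s, if anything falls off the work surface, if the arm or the gripper's body presses on something with over 40 N, if the wrist force passes 120 N, or if a joint passes its speed limit or range.

ROBOT

A 6-joint arm with a two-finger parallel gripper is mounted at the origin on a cart in front of the work surface, level with it; the furniture and walls round the work are solid. World frame = base frame: x ahead of the robot, y to its left, z up, the work surface at z = 0. Lengths are in mm, angles in rad, forces in N, time in s.
With the tool pointing down it reaches from about 350 to 775 mm from the base axis. Payload 7.3 kg.
Tool frame: the origin (TCP) lies at the very end of the fingers, on their centre line; the grasp point (between the pads) lies 19 mm behind it; z points along the fingers, y is the line along which they close (so a half turn about z gives the same grasp; the last joint's range is limited). The gripper opens to 92 mm and grips with 3 to 60 N. Pads are 19 mm wide; open, the fingers measure 130 mm over their backs; the gripper's body (75 mm by 190 mm) begins 47 mm behind the grasp point.
Start: joints at [-1.342, 0.342, 1.524, -0, 1.275, -0.146], TCP at [192.219, -488.566, 226.741] pointing down, gripper open.
Joint ranges: [-2.53, 2.53], [-0.77, 2.02], [0.04, 2.7], [-1, 4.14], [0.28, 2.66], [-3.11, 3.11]. Speed limits (rad/s): [2.57, 2.57, 3.14, 3.14, 3.14, 3.14].

INTERFACE

Orientations are given as [roll, pitch, yaw] about the fixed x, y, z axes, in that order (R = Rz(yaw) Ry(pitch) Rx(roll)).
In Python, from plant import get_obs, vision, workorder gives the robot as it stands.
- The arm moves only by the shell command python3 -m pendant 'ROWS' [OPENING]. ROWS is a JSON object of lists of equal length, an entry for each row: "dp": the shift along the tool's x, y, z in m, a list of three; "rotation": the turn, a rotation vector about the tool's x, y, z in rad, a list of three. A call has 1 to 8 rows; each row is the pose to reach, as a shift and turn from the pose commanded when the call began, along the tool's axes at that moment; what a row does not reach only later rows make up. A row lasts 1/8 s, in which the tool goes at most 62.5 mm and 10.7 degrees, less where a joint would pass 70% of its speed; a pose out of reach is approached as far as the arm can. A call with a gripper value outside its range is refused whole. OPENING is the finger opening in m, from 0 to 0.0918, set as the call begins (- or left out, the last holds). The fingers move at their own pace and stop on an object; the grip force is fixed at half the most. Time passes only in rows, so rows that repeat a pose let the fingers close. It gives the time, the measured TCP pose, the force, the opening and the grip force at its end, in the units of the state.
- get_obs(): the state, without advancing time (a new reading comes with each control period).
- vision.capture(name): name is "side" or "top"; returns a dict with "pixels" (420x560x3 uint8, red, green, blue), "vfov" (degrees; the focal length in pixels is half the picture's height over the tangent of half this angle, whatever the lens; pixels are square), "cx", "cy" (the principal point, pixels), "dist" ([k1, k2, p1, p2, k3] as OpenCV has them; the pictures are not rectified), "pose" (4x4, takes a point from camera to world coordinates). Camera axes: x right, y up, looking along -z (the intrinsics and any distortion apply to the point x, -y, -z); pixel columns grow to the right and rows downward; lengths in mm; the calibration is good to about 2 mm. A picture is of the moment at which its call begins. There is no depth.
- workorder.close_job(): hands the job in; it is judged then, once.
The state is a dict: "time": time; "joint_positions": joint angles; "dq": joint speeds; "tau": joint torques, N m; "tool_pos": TCP position; "tcp_rot": TCP orientation; "contact_force": force on the tool from outside, world axes, zero at the start; "moment": the same for the moment, N m; "grip_width": finger opening in mm; "finger_force": force on a finger pad.
Only numpy, scipy, OpenCV 4.12 (cv2) and the standard library are available. Lean on these libraries where they do the work, as an engineer would, in place of code of your own. Each camera call takes 0.05 s, during which the arm holds its last target. There are 200 camera calls.

## Working session

There is one attempt and no reset: what is moved stays moved. The work goes in short steps, Python scripts to look and compute and a shell command to move; the robot and the scene stay as the last step left them, time stands still between calls to the robot, and variables do not carry over. Pictures are saved under pics/ and viewed, at most 10 in all, crops included, and the job is handed in when it is done.

```bash
mkdir -p pics; ls; cat > h.py <<'E'
import numpy as np,cv2
from plant import get_obs,vision,workorder
def cam(c):
    f=c['pixels'].shape[0]/2/np.tan(np.radians(c['vfov']/2))
    return np.array([[f,0,c['cx']],[0,f,c['cy']],[0,0,1]]),np.array(c['dist'],float),np.array(c['pose'])
def ray(c,px):
    K,d,T=cam(c);u=cv2.undistortPoints(np.array([[px]],float),K,d)[0,0]
    v=T[:3,:3]@np.array([u[0],-u[1],-1]);return T[:3,3],v/np.linalg.norm(v)
def proj(c,P):
    K,d,T=cam(c);q=(np.atleast_2d(P)-T[:3,3])@T[:3,:3];q=q*[1,-1,-1]
    return cv2.projectPoints(q.astype(float),np.zeros(3),np.zeros(3),K,d)[0][:,0]
def tri(a,pa,b,pb):
    o1,v1=ray(a,pa);o2,v2=ray(b,pb)
    s=np.linalg.lstsq(np.stack([v1,-v2],1),o2-o1,rcond=None)[0]
    A=o1+s[0]*v1;B=o2+s[1]*v2;return (A+B)/2,np.linalg.norm(A-B)
def onz(c,px,z):
    o,v=ray(c,px);return o+v*(z-o[2])/v[2]
def save(n,c):cv2.imwrite('pics/'+n,c['pixels'][:,:,::-1])
E
python3 - <<'E'
from h import *
import pickle
np.set_printoptions(precision=3,suppress=True)
d={}
for n in('side','top'):
    c=vision.capture(n);d[n]=c;save(n+'0.png',c);print(n,c['pose'],c['vfov'],c['dist'])
pickle.dump(d,open('c0.pkl','wb'))
print(get_obs())
E
```

```text
pics
side [[ -0.997   0.039  -0.069 539.837]
 [ -0.078  -0.632   0.771 566.591]
 [ -0.013   0.774   0.634 756.095]
 [  0.      0.      0.      1.   ]] 48.50699312026458 [-0.152  0.     0.     0.     0.   ]
top [[  -0.012    0.997   -0.077  512.864]
 [  -1.      -0.012    0.003 -195.36 ]
 [   0.002    0.077    0.997 1261.472]
 [   0.       0.       0.       1.   ]] 51.207740352999 [0.044 0.    0.    0.    0.   ]
{'time': 0.1, 'joint_positions': array([-1.342,  0.343,  1.525,  0.   ,  1.275, -0.146]), 'dq': array([ 0.001, -0.001, -0.001, -0.   , -0.   ,  0.001]), 'tau': array([  0.001, -43.201, -24.469,   0.072,   0.053,  -0.   ]), 'tool_pos': array([ 192.16 , -488.177,  226.113]), 'tcp_rot': array([-3.14 , -0.   ,  0.375]), 'contact_force': array([ 0.025,  0.194, -0.038]), 'moment': array([0.042, 0.014, 0.004]), 'finger_force': 0.0, 'grip_width': 91.83021351341}
```

View pics/top0.png

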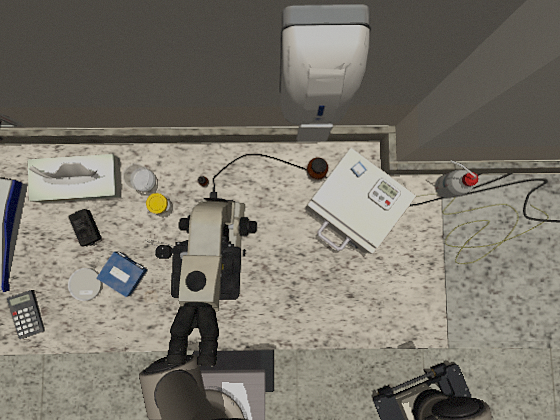

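View pics/side0.png

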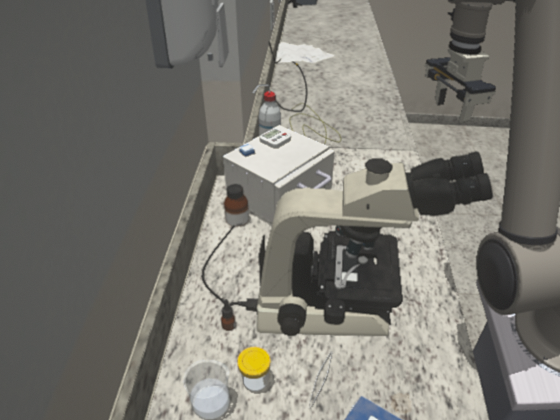

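The top view shows the desiccator roof with corners near (350,150), (413,200), (373,251) and (306,207), and the drawer handle at about (333,236). The side view shows the same handle at about (318,182). I'll zoom in on both.

```bash
python3 - <<'E'
from h import *
import pickle
d=pickle.load(open('c0.pkl','rb'))
a=d['top']['pixels'][140:270,290:425];b=d['side']['pixels'][115:225,215:350]
f=lambda x:cv2.resize(x[:,:,::-1],(400,int(x.shape[0]*400/x.shape[1])),interpolation=cv2.INTER_CUBIC)
a,b=f(a),f(b);H=max(len(a),len(b));o=np.zeros((H,800,3),np.uint8);o[:len(a),:400]=a;o[:len(b),400:]=b
cv2.imwrite('pics/zoom.png',o)
t=d['top']
for p in [(350,150),(413,200),(373,251),(306,207)]: print(onz(t,p,137).round())
E
```

```text
[ 746. -390.  137.]
[ 614. -548.  137.]
[ 485. -442.  137.]
[ 599. -274.  137.]
```

View pics/zoom.png

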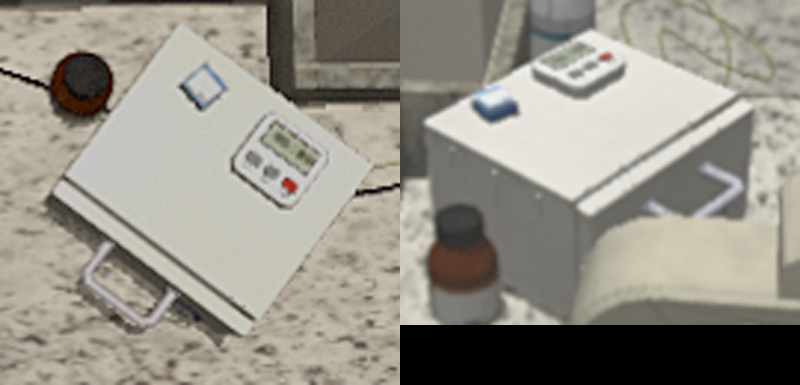

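```bash
python3 - <<'E'
from h import *
import pickle
from scipy.optimize import least_squares
d=pickle.load(open('c0.pkl','rb'));T,S=d['top'],d['side']
z=135/400
t=lambda u,v:((u+.5)*z-.5+290,(v+.5)*z-.5+140)
s=lambda u,v:((u-400+.5)*z-.5+215,(v+.5)*z-.5+115)
print('handle right corner',tri(T,t(152,320),S,s(739,187)))
print('roof BL',tri(T,t(182,27),S,s(425,123)),'roof BR',tri(T,t(372,162),S,s(588,31)))
# local pts: (x,y,z), drawer flag
M=[((85,105,137),0),((85,-105,137),0),((-102,105,132),1),((-102,-105,132),1),((-142,32,101),1),((-142,-32,101),1)]
ob=[(0,T,t(182,27)),(1,T,t(372,162)),(2,T,t(52,193)),(3,T,t(246,334)),(4,T,t(86,279)),(5,T,t(152,320)),
    (0,S,s(425,123)),(1,S,s(588,31)),(3,S,s(753,103)),(2,S,s(581,215)),(5,S,s(739,187))]
def W(p,i):
    (x,y,zz),f=M[i];x=x-f*p[3];c,n=np.cos(p[2]),np.sin(p[2])
    return np.array([p[0]+c*x-n*y,p[1]+n*x+c*y,zz])
def r(p):return np.concatenate([proj(c,W(p,i))[0]-o for i,c,o in ob])
R=least_squares(r,[610,-410,-.9,0],loss='soft_l1',x_scale=[10,10,.1,3]);print(R.x.round(3));print(r(R.x).reshape(-1,2).round(1))
p=R.x;u=np.array([np.cos(p[2]),np.sin(p[2])])
print('handle',p[:2]-(142+p[3])*u,'at stop',p[:2]-272*u,'lidhandle out',p[:2]-155*u,'hinge',p[:2]-76*u)
E
```

```text
handle right corner (array([ 492.3025177 , -366.24723259,  100.82301299]), np.float64(2.2024204966231626))
roof BL (array([ 751.55336547, -393.08616854,  135.8864573 ]), np.float64(3.8369615980249905)) roof BR (array([ 628.78292108, -554.23807225,  137.67654028]), np.float64(0.6496068778184818))
[ 622.924 -421.464   -0.649   -2.592]
[[-1.5 -1.8]
 [ 0.8  0.5]
 [ 0.2 -0.7]
 [ 1.1  0.3]
 [ 1.3 -0.3]
 [-1.3  0.4]
 [-0.5  0.6]
 [ 0.7 -0.2]
 [-0.1  0.4]
 [ 3.   0. ]
 [-0.5  0.7]]
handle [ 511.82121992 -337.25760083] at stop [ 406.15030922 -257.16824852] lidhandle out [ 499.39495445 -327.83957323] hinge [ 562.35501405 -375.55781812]
```

```bash
python3 -m pendant '{"dp":[[0.05,-0.003,0.0],[0.1,-0.007,0.0],[0.15,-0.010,0.0],[0.2,-0.013,0.0],[0.25,-0.017,0.0],[0.3,-0.02,0.02],[0.353,-0.023,0.037],[0.353,-0.023,0.037]],"rotation":[[0,0,-0.09],[0,0,-0.18],[0,0,-0.27],[0,0,-0.36],[0,0,-0.45],[0,0,-0.547],[0,0,-0.547],[0,0,-0.547]]}' 0.026
python3 -m pendant '{"dp":[[0,0,0],[0,0,0]],"rotation":[[0,0,0],[0,0,0]]}'
python3 - <<'E'
from h import *
a=vision.capture('top');b=vision.capture('side')
f=lambda x:cv2.resize(x[:,:,::-1],(400,int(x.shape[0]*400/x.shape[1])),interpolation=cv2.INTER_CUBIC)
a,b=f(a['pixels'][140:275,285:425]),f(b['pixels'][90:225,215:355]);H=max(len(a),len(b));o=np.zeros((H,800,3),np.uint8);o[:len(a),:400]=a;o[:len(b),400:]=b
cv2.imwrite('pics/z1.png',o)
o=get_obs();print(o['tool_pos'],o['tcp_rot'],o['joint_positions'],o['grip_width'])
E
```

```text
time: 1.1
tool_pos: [514.2, -335.0, 187.1]
tcp_rot: [-3.138, -0.001, 0.926]
contact_force: [-0.1, -0.6, -0.3]
grip_width: 26.5
finger_force: 0.0
time: 1.35
tool_pos: [511.5, -338.8, 190.3]
tcp_rot: [3.141, 0.0, 0.92]
contact_force: [-0.2, 0.1, -0.3]
grip_width: 25.8
finger_force: 0.0
[ 511.54538611 -338.83320199  190.4242122 ] [3.14062025e+00 2.64154176e-04 9.20172824e-01] [-7.09753662e-01  5.32382553e-01  1.32109531e+00 -2.14812722e-04
  1.28712849e+00 -5.90702687e-02] 25.942608175579952
```

View pics/z1.png

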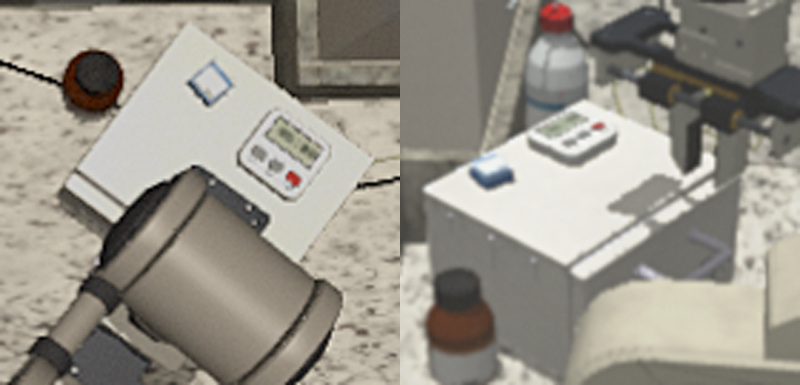

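```bash
python3 - <<'E'
from h import *
import pickle
d=pickle.load(open('c0.pkl','rb'));T,S=d['top'],d['side']
z=135/400;u=np.array([np.cos(-.649),np.sin(-.649)]);v=np.array([-u[1],u[0]]);o=np.array([622.9,-421.5])
for p in [(232,175),(285,208),(325,140)]:
    w=onz(T,((p[0]+.5)*z-.5+290,(p[1]+.5)*z-.5+140),150)[:2]-o;print(w@u,w@v)
P=get_obs()['tool_pos'];q=proj(S,P)[0];k=400/140
print('tcp in side zoom',(q-[215,90])*k+[400,0])
for e in(-32,32):
  q=proj(S,[*(o-139*u+e*v),101])[0];print('bar',(q-[215,90])*k+[400,0])
E
```

```text
1.086776292649333 -10.478611081658869
4.901619167469684 -63.34949415705374
72.96796430315517 -56.850950683751726
tcp in side zoom [707.13707959 177.58140884]
bar [724.09682623 252.75397686]
bar [677.54661691 286.915274  ]
```

```bash
python3 -m pendant '{"dp":[[0,0,0.02],[0,0,0.04],[0,0,0.055],[0,0,0.07],[0,0,0.082],[0,0,0.093],[0,0,0.104],[0,0,0.104]],"rotation":[[0,0,0],[0,0,0],[0,0,0],[0,0,0],[0,0,0],[0,0,0],[0,0,0],[0,0,0]]}'
```

```text
time: 2.45
tool_pos: [511.9, -337.5, 84.7]
tcp_rot: [-3.14, -0.0, 0.922]
contact_force: [-0.0, 0.0, 0.3]
grip_width: 26.1
finger_force: 0.0
```

```bash
python3 -m pendant '{"dp":[[0,0,0],[0,0,0],[0,0,0],[0,0,0]],"rotation":[[0,0,0],[0,0,0],[0,0,0],[0,0,0]]}' 0.0
```

```text
time: 2.95
tool_pos: [510.4, -336.5, 85.9]
tcp_rot: [-3.136, 0.0, 0.922]
contact_force: [-7.5, 5.0, 4.4]
grip_width: 8.9
finger_force: 30.0
```

```bash
python3 -m pendant '{"dp":[[0,-0.01,0],[0,-0.025,0],[0,-0.04,0],[0,-0.055,0],[0,-0.07,0],[0,-0.085,0],[0,-0.1,0],[0,-0.11,0]],"rotation":[[0,0,0],[0,0,0],[0,0,0],[0,0,0],[0,0,0],[0,0,0],[0,0,0],[0,0,0]]}'
python3 -m pendant '{"dp":[[0,-0.006,0],[0,-0.012,0],[0,-0.016,0],[0,-0.020,0],[0,-0.020,0]],"rotation":[[0,0,0],[0,0,0],[0,0,0],[0,0,0],[0,0,0]]}'
```

```text
time: 3.95
tool_pos: [425.5, -270.7, 86.0]
tcp_rot: [3.139, -0.002, 0.921]
contact_force: [8.3, 3.0, -4.9]
grip_width: 8.9
finger_force: 30.0
time: 4.58
tool_pos: [409.6, -258.3, 86.0]
tcp_rot: [3.14, -0.002, 0.921]
contact_force: [5.7, 4.8, -3.0]
grip_width: 8.8
finger_force: 30.0
```

```bash
python3 -m pendant '{"dp":[[0,-0.002,0],[0,-0.004,0],[0,-0.006,0],[0,-0.006,0]],"rotation":[[0,0,0],[0,0,0],[0,0,0],[0,0,0]]}'
```

```text
time: 5.08
tool_pos: [407.7, -256.9, 86.1]
tcp_rot: [3.132, -0.002, 0.921]
contact_force: [17.0, -1.7, -14.7]
grip_width: 8.7
finger_force: 30.0
```

```bash
python3 -m pendant '{"dp":[[0,0.002,0],[0,0.004,0],[0,0.004,0]],"rotation":[[0,0,0],[0,0,0],[0,0,0]]}'; python3 -m pendant '{"dp":[[0,0,0],[0,0,0],[0,0,0],[0,0,0]],"rotation":[[0,0,0],[0,0,0],[0,0,0],[0,0,0]]}' 0.026
python3 -m pendant '{"dp":[[0,0,-0.02],[0,0,-0.04],[0,0,-0.06],[0,0,-0.085],[0,0,-0.115],[0,0,-0.115]],"rotation":[[0,0,0],[0,0,0],[0,0,0],[0,0,0],[0,0,0],[0,0,0]]}'
python3 - <<'E'
from h import *
a=vision.capture('top');b=vision.capture('side')
import pickle;pickle.dump((a,b),open('c2.pkl','wb'))
f=lambda x:cv2.resize(x[:,:,::-1],(400,int(x.shape[0]*400/x.shape[1])),interpolation=cv2.INTER_CUBIC)
a,b=f(a['pixels'][150:300,270:420]),f(b['pixels'][90:240,215:365]);H=max(len(a),len(b));o=np.zeros((H,800,3),np.uint8);o[:len(a),:400]=a;o[:len(b),400:]=b
cv2.imwrite('pics/z2.png',o)
E
```

```text
time: 5.45
tool_pos: [407.7, -256.8, 86.0]
tcp_rot: [3.141, -0.002, 0.921]
contact_force: [4.4, 5.7, -0.4]
grip_width: 9.2
finger_force: 30.0
time: 5.95
tool_pos: [407.1, -258.3, 85.8]
tcp_rot: [3.141, 0.0, 0.922]
contact_force: [-0.0, -0.9, -0.3]
grip_width: 26.1
finger_force: 0.0
time: 6.7
tool_pos: [408.0, -259.1, 202.7]
tcp_rot: [3.137, 0.0, 0.922]
contact_force: [-0.2, -0.5, -0.5]
grip_width: 25.6
finger_force: 0.0
```

View pics/z2.png

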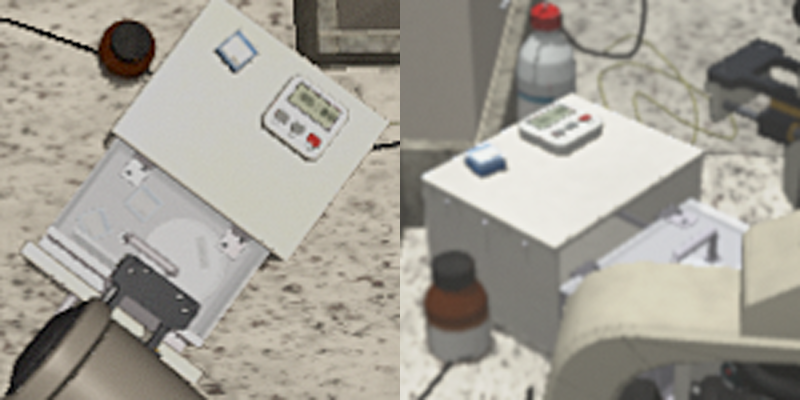

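The drawer is out, and the lid's bow bar shows in the top zoom from (124,237) to (178,272) and in the side zoom with its far end near (714,238).

```bash
python3 - <<'E'
from h import *
import pickle
T,S=pickle.load(open('c2.pkl','rb'));z=150/400
t=lambda u,v:((u+.5)*z-.5+270,(v+.5)*z-.5+150)
s=lambda u,v:((u-400+.5)*z-.5+215,(v+.5)*z-.5+90)
A=onz(T,t(125,237),117);B=onz(T,t(177,272),117);print(A,B,(A+B)/2)
print(tri(T,t(176,271),S,s(712,239)))
w=np.array([500.1,-328.6]);
for e in(-25,25):
  P=[*(w+e*np.array([.613,.79])),117];k=1/z
  print('pred',(proj(T,P)[0]-[270,150])*k,(proj(S,P)[0]-[215,90])*k+[400,0])
o=get_obs()['tool_pos'];d=(A+B)[:2]/2-o[:2]
for d in(d,w-o[:2]):print('tool x,y',d@[.604,.797],d@[.797,-.604])
E
```

```text
[ 517.95596256 -301.00690795  117.        ] [ 483.4281177  -350.94150752  117.        ] [ 500.69204013 -325.97420773  117.        ]
(array([ 484.82210913, -351.36543571,  107.04555097]), np.float64(1.3273483965734483))
pred [173.470246   269.80412273] [712.69749204 231.06585872]
pred [132.25362025 238.67683311] [678.1454242  255.89021789]
tool x,y 2.5004592130450356 115.81105995732969
tool x,y 0.05011053920154308 116.92518250362734
```

```bash
python3 -m pendant '{"dp":[[0,0.03,0],[0,0.06,0],[0.001,0.09,0],[0.001,0.117,0],[0.001,0.117,0],[0.001,0.117,0]],"rotation":[[0,0,0],[0,0,0],[0,0,0],[0,0,0],[0,0,0],[0,0,0]]}'
python3 -m pendant '{"dp":[[0,0,0.02],[0,0,0.04],[0,0,0.055],[0,0,0.07],[0,0,0.082],[0,0,0.092],[0,0,0.101],[0,0,0.101]],"rotation":[[0,0,0],[0,0,0],[0,0,0],[0,0,0],[0,0,0],[0,0,0],[0,0,0],[0,0,0]]}'
python3 -m pendant '{"dp":[[0,0,0],[0,0,0]],"rotation":[[0,0,0],[0,0,0]]}'
```

```text
time: 7.55
tool_pos: [500.0, -327.4, 199.4]
tcp_rot: [-3.139, -0.0, 0.922]
contact_force: [-1.2, -0.1, -0.5]
grip_width: 25.9
finger_force: 0.0
time: 8.55
tool_pos: [500.7, -327.9, 99.0]
tcp_rot: [-3.14, 0.0, 0.922]
contact_force: [-0.1, 0.3, 0.4]
grip_width: 25.9
finger_force: 0.0
time: 8.8
tool_pos: [501.2, -328.3, 100.3]
tcp_rot: [3.14, 0.0, 0.922]
contact_force: [-0.1, 0.4, -0.8]
grip_width: 26.1
finger_force: 0.0
```

```bash
python3 -m pendant '{"dp":[[0,-0.001,0],[0,-0.001,0],[0,-0.001,0],[0,-0.001,0],[0,-0.001,0]],"rotation":[[0,0,0],[0,0,0],[0,0,0],[0,0,0],[0,0,0]]}' 0.0
```

```text
time: 9.43
tool_pos: [500.6, -327.8, 100.0]
tcp_rot: [3.14, 0.0, 0.922]
contact_force: [4.2, -2.6, -1.2]
grip_width: 8.7
finger_force: 30.0
```

```bash
python3 -m pendant '{"dp":[[0,0,-0.001],[0,0,-0.001],[0,0.0,-0.002],[0,0.0,-0.002]],"rotation":[[0,0,0],[0,0,0],[0,0,0],[0,0,0]]}'
```

```text
time: 9.93
tool_pos: [500.6, -327.8, 100.2]
tcp_rot: [3.141, -0.0, 0.922]
contact_force: [8.6, -6.1, -12.2]
grip_width: 8.7
finger_force: 30.0
```

```bash
python3 -m pendant '{"dp":[[0,0.0005,-0.001],[0,0.0005,-0.001],[0,0.001,-0.002],[0,0.001,-0.002]],"rotation":[[0,0,0],[0,0,0],[0,0,0],[0,0,0]]}'
```

```text
time: 10.42
tool_pos: [500.6, -327.8, 100.3]
tcp_rot: [-3.139, -0.0, 0.922]
contact_force: [8.6, -6.9, -21.7]
grip_width: 8.5
finger_force: 30.0
```

```bash
python3 -m pendant '{"dp":[[0,0.0005,0],[0,0.001,-0.0005],[0,0.001,-0.001],[0,0.001,-0.001]],"rotation":[[0,0,0],[0,0,0],[0,0,0],[0,0,0]]}'
```

```text
time: 10.92
tool_pos: [500.6, -327.8, 100.4]
tcp_rot: [-3.136, -0.0, 0.922]
contact_force: [7.6, -5.5, -25.0]
grip_width: 9.0
finger_force: 30.0
```

```bash
python3 -m pendant '{"dp":[[0,0.0005,0],[0,0.001,-0.0005],[0,0.001,-0.001],[0,0.001,-0.001]],"rotation":[[0,0,0],[0,0,0],[0,0,0],[0,0,0]]}'
```

```text
time: 11.42
tool_pos: [501.2, -328.3, 102.0]
tcp_rot: [-3.136, -0.0, 0.922]
contact_force: [5.7, -3.1, -17.7]
grip_width: 8.9
finger_force: 30.0
```

```bash
python3 -m pendant '{"dp":[[0,0.0005,-0.001],[0,0.001,-0.002],[0,0.0015,-0.003],[0,0.002,-0.004],[0,0.0025,-0.005],[0,0.003,-0.006],[0,0.0035,-0.007],[0,0.004,-0.008]],"rotation":[[0,0,0],[0,0,0],[0,0,0],[0,0,0],[0,0,0],[0,0,0],[0,0,0],[0,0,0]]}'
```

```text
time: 12.42
tool_pos: [505.4, -331.6, 112.2]
tcp_rot: [-3.14, 0.0, 0.922]
contact_force: [5.5, -3.7, -10.3]
grip_width: 8.6
finger_force: 30.0
```

```bash
python3 -m pendant '{"dp":[[0,0.0005,-0.001],[0,0.001,-0.002],[0,0.0015,-0.003],[0,0.002,-0.004],[0,0.0025,-0.005],[0,0.003,-0.005],[0,0.003,-0.005],[0,0.003,-0.005]],"rotation":[[0,0,0],[0,0,0],[0,0,0],[0,0,0],[0,0,0],[0,0,0],[0,0,0],[0,0,0]]}'
python3 -m pendant '{"dp":[[0,0,0],[0,0,0],[0,0,0],[0,0,0]],"rotation":[[0,0,0],[0,0,0],[0,0,0],[0,0,0]]}'
python3 - <<'E'
from h import *
a=vision.capture('top');b=vision.capture('side')
f=lambda x:cv2.resize(x[:,:,::-1],(400,int(x.shape[0]*400/x.shape[1])),interpolation=cv2.INTER_CUBIC)
a,b=f(a['pixels'][150:300,270:420]),f(b['pixels'][90:240,215:365]);H=max(len(a),len(b));o=np.zeros((H,800,3),np.uint8);o[:len(a),:400]=a;o[:len(b),400:]=b
cv2.imwrite('pics/z3.png',o)
E
```

```text
time: 13.42
tool_pos: [507.9, -333.5, 117.2]
tcp_rot: [-3.14, 0.0, 0.922]
contact_force: [5.0, -3.9, -9.0]
grip_width: 9.0
finger_force: 30.0
time: 13.92
tool_pos: [507.8, -333.5, 117.2]
tcp_rot: [-3.14, 0.0, 0.922]
contact_force: [5.0, -3.7, -9.6]
grip_width: 9.1
finger_force: 30.0
```

View pics/z3.png

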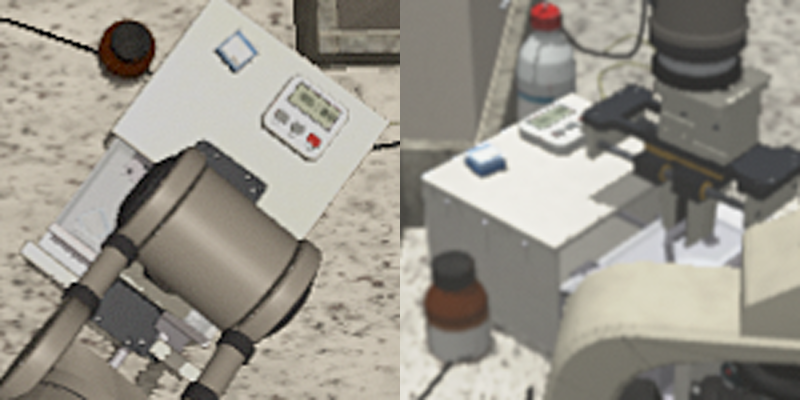

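The bar has moved 17 mm up and 9 mm back, which puts the lid at about 0.23 rad. In the picture the drawer panel hasn't moved from its stop, at (25,245), and the timer, slip box and amber bottle are where they were. The readings are steady, so I'm handing the job in.

```bash
python3 -c "
from plant import workorder
print(workorder.close_job())"
```

```text
the job is handed in; nothing more can be done
None
```

I handed the job in with the drawer pulled out to its stop, the lid's seal broken gently, and the gripper still holding the lid at about 0.23 rad (front edge roughly 28 mm up, worked out from the gripper's movement); the hand-in returned no verdict.

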